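Empty the dent-ball canister

TASK

Lift the square steel canister off its sloping rest and tip all four dent balls out of it into the wooden tray. Then lay the empty canister down on its side and let go of it, take a fresh grip and leave it standing upright, mouth up, on the cork mat. Leave the other things on the bench where they are.

Things in the scene. Friction and masses are not known exactly. Their poses are not given: they have to be found in the camera images.
- canister_center (a point): Centre of the loose steel canister: square tube 50 x 50 mm, 120 mm long, 4 mm walls, closed base (z = -60 mm of this point), open mouth (z = +60 mm); z runs base to mouth, x and y square to the flat sides; 0.15 to 0.31 kg empty. Starts on the cradle, mouth end 12 degrees up. Lying on the flat it can be gripped across its sides 15 to 30 mm from the mouth, hand leaning 45 degrees over the mouth, and turned upright
- ball0_center (a point): Centre of dent ball 0: a loose dark steel ball, 20 mm diameter, 33 g, one of four alike, inside the canister at the start; it rolls freely
- ball1_center (a point): Centre of dent ball 1: a loose dark steel ball, 20 mm diameter, 33 g, one of four alike, inside the canister at the start; it rolls freely
- ball2_center (a point): Centre of dent ball 2: a loose dark steel ball, 20 mm diameter, 33 g, one of four alike, inside the canister at the start; it rolls freely
- ball3_center (a point): Centre of dent ball 3: a loose dark steel ball, 20 mm diameter, 33 g, one of four alike, inside the canister at the start; it rolls freely
- cradle: Fixed dark wooden rest; origin at the bench under its middle. Foot 150 x 100 mm, 10 mm high. The 40 mm wide bed rises 0.21 rad towards -x, where the canister's mouth points. Two cheeks 10 mm thick, 58 mm apart, up to 80 mm above the bench, flank the canister's mouth half: grip across its sides within 55 mm of its base (held there it cannot be stood up: the hand would meet the bench)
- tray: Fixed square dark wooden open tray, 160 x 160 mm outside, 35 mm high, 6 mm walls; origin under its centre, at the bench surface; x and y along its sides
- mat: Fixed cork mat, 160 mm (its x) by 140 mm (its y), 4 mm thick; origin at the bench surface under its centre (its top is 4 mm above the origin)
- bocal: Bystander, loose: bent nickel tube 12 mm thick, 270 mm long, with a cork end, lying; origin at the underside
- swab_weight: Bystander, loose: small steel plug 22 mm across, 36 mm tall; origin at the underside
- end_cap: Bystander, loose: black rubber cap 34 mm across, 26 mm tall; origin at the underside
- reamer_guide: Bystander, loose: short brass bush 32 mm across, 22 mm tall; origin at the underside
- screwdriver: Bystander, loose: screwdriver 180 mm long, lying; origin at the underside
- oil_jar: Bystander, loose: small amber jar 44 mm across, 60 mm tall; origin at the underside
Mind the look-alikes: they are no part of the job. Of the things shaped like the part that bears canister_center, the bare steel one is meant.

How it is judged:
By the outcome, as a careful person would: the job done as asked, in the order asked, and still so for the second after the job is handed in, with the robot touching nothing.
It also fails if it takes over 54 s, if anything falls off the work surface, if the arm or the gripper's body presses on something with over 40 N, if the wrist force passes 120 N, or if a joint passes its speed limit or range.

ROBOT

A 7-joint arm with a two-finger parallel gripper is mounted at the origin on the work surface. World frame = base frame: x ahead of the robot, y to its left, z up, the work surface at z = 0. Lengths are in m, angles in rad, forces in N, time in s.
With the tool pointing down it reaches from about 0.425 to 0.875 m from the base axis. Payload 8.4 kg.
Tool frame: the origin (TCP) lies midway between the tips of the shut fingers; the grasp point (between the pads) lies 19 mm behind it (env.grasp_offset is the distance from the TCP to the grasp point, in m); z points along the fingers, y is the direction in which the jaws open and shut (so a half turn about z gives the same grasp; the last joint's range is limited). The gripper opens to 85 mm and grips with 20 to 120 N. Pads are 22 mm wide; open, the fingers measure 114 mm over their backs; the gripper's body (76 mm by 85 mm) begins 54 mm behind the grasp point. The pads swing forward as they close: fully open they stand 13 mm farther back than shut.
Start: joints at [-1.241, 0.333, 0.04, 1.465, -0.013, 1.343, -0.059], TCP at [0.27, 0.591, 0.231] pointing down, gripper open.
Joint ranges: [-2.58, 2.58], [-0.38, 2.09], [-1.3, 1.39], [0.25, 2.4], [-1.5, 4.64], [0.08, 2.09], [-2.65, 2.65]. Speed limits (rad/s): [2.22, 2.22, 2.79, 2.79, 3.14, 3.14, 3.14].

INTERFACE

Orientations are given as [roll, pitch, yaw] about the fixed x, y, z axes, in that order (R = Rz(yaw) Ry(pitch) Rx(roll)).
In Python, from bench import sensors, vision, env gives the robot as it stands.
- The arm moves only by the tool move_arm, never from a script. Its argument "targets" is one flat list of numbers, 6 for each row, row after row: the shift along the tool's x, y, z each as a share of 0.25 m, from -1 to 1, then the turn, a rotation vector about the tool's x, y, z each as a share of 1.5 rad, from -1 to 1. In form: [dx, dy, dz, rx, ry, rz, dx, dy, dz, rx, ry, rz, ...]. A call has 1 to 8 rows; each row is the pose to reach, as a shift and turn from the pose measured when the call began, along the tool's axes at that moment; what a row does not reach only later rows make up. A row lasts 1/12 s, in which the tool goes at most 41.7 mm and 7.16 degrees, less where a joint would pass 70% of its speed; a pose out of reach is approached as far as the arm can. A call with a number of a shift or a turn outside -1 to 1 is refused whole. A call with a gripper value outside its range is refused whole. "jaw" is the opening, from 0 (shut) to 1 (fully open), set as the call begins (left out, the last holds). The fingers move at their own pace and stop on an object; "force" is the grip in N (left out, the last holds). Time passes only in rows, so rows that repeat a pose let the fingers close. It gives the time, the measured TCP pose, the force and the opening at its end, in the units of the state.
- sensors.get_state(): the state, without advancing time (a new reading comes with each control period).
- vision.camera(name): name is "scene" or "side" or "wrist"; returns the picture (420x560x3 uint8, red, green, blue); there is no depth.
- vision.camera_params(name): a dict with "camera_matrix" (3x3 intrinsics, pixels), "rvec" (rotation vector, rad) and "tvec" (3), from world to camera coordinates, as OpenCV has them. Camera axes: x right, y down, z forward; pixel columns grow to the right and rows downward; lengths in m; the calibration is good to about 2 mm. A picture is of the moment at which its call begins: read the wrist's pose just before it. camera_params takes no time and is no camera call; for the wrist camera it gives the pose at the moment of the call.
- env.job_done(): hands the job in, once; it reports no verdict.
The state is a dict: "t": time; "q": joint angles; "joint_velocities": joint speeds; "effort": joint torques, N m; "tool_pos": TCP position; "orientation": TCP orientation; "ft_force": force on the tool from outside, world axes, zero at the start; "torque": the same for the moment, N m; "opening": finger opening in m.
Only numpy, scipy, OpenCV 4.12 (cv2) and the standard library are available. Lean on these libraries where they do the work, as an engineer would, in place of code of your own. Each camera call takes 0.05 s, during which the arm holds its last target.

## Working session

There is one attempt and no reset: what is moved stays moved. The work goes in short steps, Python scripts to look and compute and a tool call to move; the robot and the scene stay as the last step left them, time stands still between calls to the robot, and variables do not carry over. Pictures are saved under pics/ and viewed, and the job is handed in when it is done.

Besides the shell and the picture viewer there is one more tool, called after "Request:" by a JSON object that holds its "method" and its "body", one argument or row to a line. move_arm: Moves the arm, as the interface text tells. Its arguments: {"type":"object","properties":{"targets":{"type":"array","items":{"type":"number"}},"jaw":{"type":"number"},"force":{"type":"number"}},"required":["targets"]}

```bash
ls; mkdir -p pics
python3 - <<'E'
from bench import sensors, vision, env
import cv2
s=sensors.get_state();print(s)
for n in ("scene","side","wrist"):
    im=vision.camera(n);cv2.imwrite(f"pics/a_{n}.png",im[:,:,::-1]);p=vision.camera_params(n);print(n,p)
print(env.grasp_offset)
E
```

```text
pics
{'t': 0.0, 'q': array([-1.24121145,  0.33391303,  0.03985057,  1.4662788 , -0.0134113 ,
        1.34333467, -0.05850191]), 'joint_velocities': array([-1.52896907e-04, -4.28363351e-04,  2.04904234e-03,  6.15662044e-04,
        7.34522646e-05, -2.70840694e-04,  3.03157687e-04]), 'effort': array([ 5.09204274e-04, -6.58523870e+01,  1.36584822e+00, -4.05582905e+01,
        1.67534547e-02,  1.21338665e-02, -2.02363088e-05]), 'tool_pos': array([0.27006147, 0.5907213 , 0.2304159 ]), 'orientation': array([-3.13992722e+00,  9.44041449e-05,  2.71280801e+00]), 'ft_force': array([-0.07404223,  0.08735012,  0.43118222]), 'torque': array([-0.02266548, -0.01948567, -0.0156662 ]), 'opening': 0.08548111840847192}
scene {'camera_matrix': array([[434.84647917,   0.        , 276.32855983],
       [  0.        , 434.84647917, 210.5839979 ],
       [  0.        ,   0.        ,   1.        ]]), 'rvec': array([ 0.99462143,  2.35862263, -1.17639389]), 'tvec': array([ 0.41295102, -0.12821003,  1.44118023])}
side {'camera_matrix': array([[386.36730541,   0.        , 282.21091381],
       [  0.        , 386.36730541, 201.21638644],
       [  0.        ,   0.        ,   1.        ]]), 'rvec': array([ 2.26134584, -1.03227379,  0.36336644]), 'tvec': array([-0.39450125,  0.31248438,  0.87778395])}
wrist {'camera_matrix': array([[308.76458776,   0.        , 273.19776821],
       [  0.        , 308.76458776, 205.47638594],
       [  0.        ,   0.        ,   1.        ]]), 'rvec': array([-2.44513415, -1.56991569, -0.21106485]), 'tvec': array([-0.64946407, -0.03393615,  0.37817947])}
0.0187
```

View pics/a_scene.png

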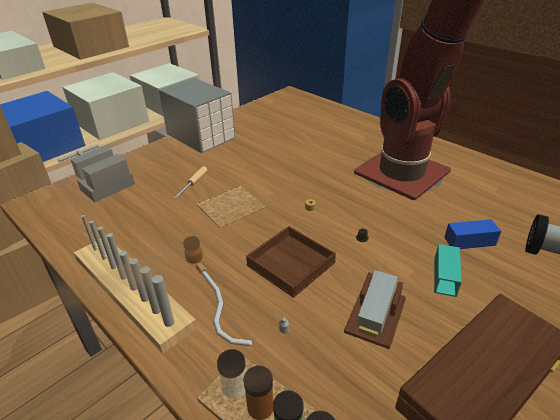

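View pics/a_side.png

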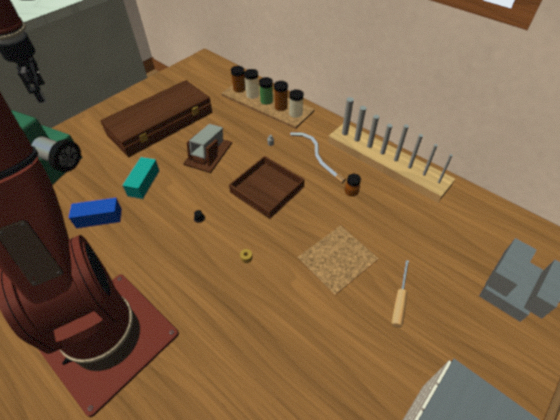

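View pics/a_wrist.png

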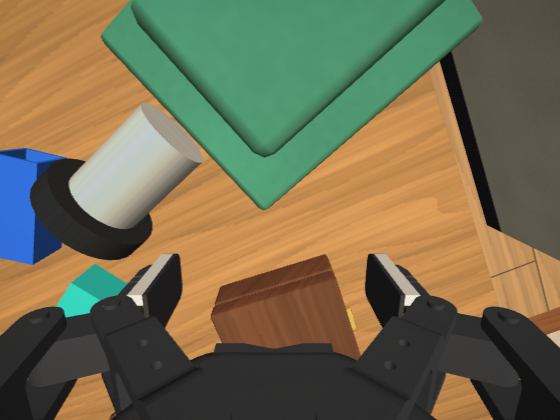

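The scene view shows the canister on its cradle around (378,300), the tray around (291,260) and the mat around (231,205). The blue and teal canisters are the look-alikes. I'll zoom in for corners.

```bash
cat > h.py <<'E'
import numpy as np, cv2
from scipy.spatial.transform import Rotation as Rn
def par(n):
    from bench import vision
    return vision.camera_params(n)
def ray(p,uv):
    R=cv2.Rodrigues(p["rvec"])[0]; o=-R.T@p["tvec"]
    d=R.T@np.linalg.inv(p["camera_matrix"])@np.array([uv[0],uv[1],1.])
    return o,d
def onz(p,uv,z):
    o,d=ray(p,uv); return o+d*(z-o[2])/d[2]
def tri(pa,ua,pb,ub):
    o1,d1=ray(pa,ua);o2,d2=ray(pb,ub)
    d1/=np.linalg.norm(d1);d2/=np.linalg.norm(d2)
    t=np.linalg.lstsq(np.c_[d1,-d2],o2-o1,rcond=None)[0]
    a=o1+d1*t[0];b=o2+d2*t[1]
    return (a+b)/2,np.linalg.norm(a-b)
def proj(p,X):
    return cv2.projectPoints(np.atleast_2d(np.array(X,float)),p["rvec"],p["tvec"],p["camera_matrix"],None)[0][:,0]
E
python3 - <<'E'
import cv2
a=cv2.imread("pics/a_scene.png");b=cv2.imread("pics/a_side.png")
def z(im,x0,y0,w,h,k,n): cv2.imwrite(n,cv2.resize(im[y0:y0+h,x0:x0+w],None,fx=k,fy=k,interpolation=cv2.INTER_CUBIC))
z(a,330,250,100,100,6,"pics/z1.png")
z(b,170,110,140,110,5,"pics/z2.png")
z(a,180,170,165,130,4.5,"pics/z3.png")
E
```

```text
(no output)
```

View pics/z1.png

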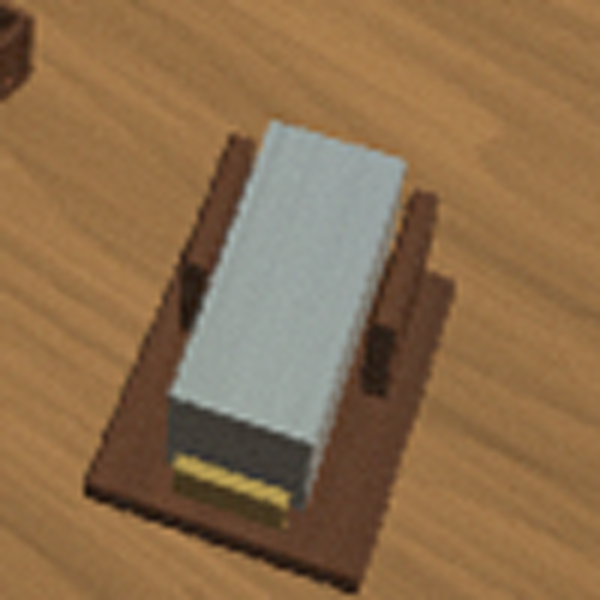

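View pics/z2.png

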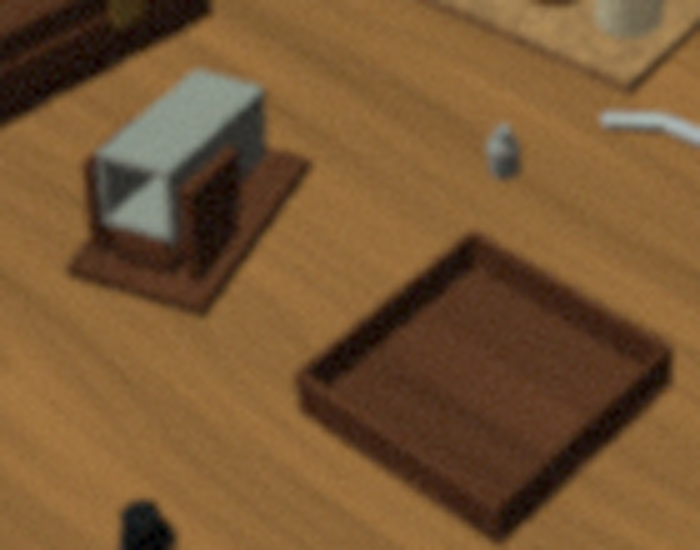

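View pics/z3.png

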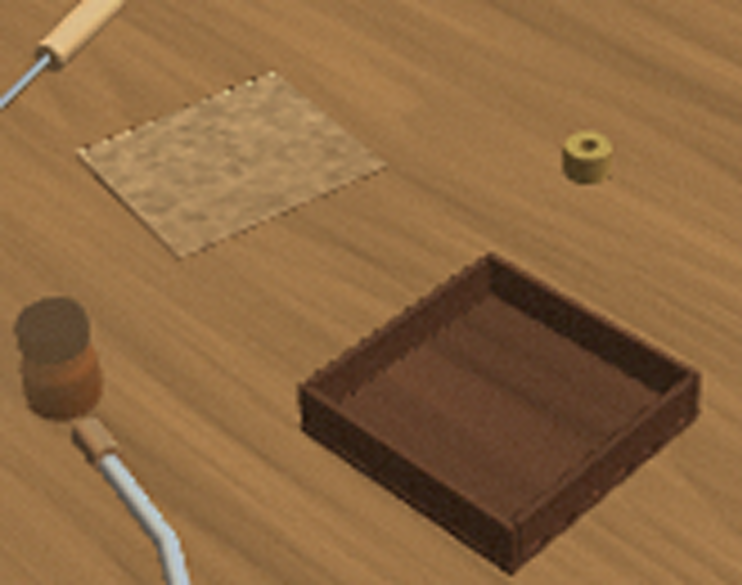

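Run:
```python
from h import *
np.set_printoptions(precision=4,suppress=True)
S=par("scene");D=par("side")
s=lambda x,y:(330+x/6-.4,250+y/6-.4)
d=lambda x,y:(170+x/5-.4,110+y/5-.4)
t=lambda x,y:(180+x/4.5-.4,170+y/4.5-.4)
print("can")
# scene: mouth left of image/ mouth right / base
C={}
for n,a,b in (("m_a",(272,122),(182,180)),("m_b",(407,158),(97,155)),("b_b",(318,440),(200,70)),("b_a",(172,397),(267,92))):
    C[n],e=tri(S,s(*a),D,d(*b));print(n,C[n],e)
print([np.linalg.norm(C[i]-C[j]) for i,j in (("m_a","m_b"),("b_a","b_b"),("m_a","b_a"),("m_b","b_b"))])
print("foot z.01",[onz(S,s(*q),.01) for q in ((88,487),(357,588),(455,283))])
print("foot side",[onz(D,d(*q),.01) for q in ((70,267),(205,310),(310,160))])
print("tray");Q=[(490,255),(698,376),(512,537),(302,388)]
print([onz(S,t(*q),.035) for q in Q])
print([onz(D,d(*q),.035) for q in ((475,235),(668,357),(500,515),(300,378))])
print("mat",[onz(S,t(*q),.004) for q in [(78,152),(272,74),(385,165),(182,257)]])
print("mat side",[onz(D,q,.004) for q in [(343,229),(377,260),(335,291),(299,259)]])
for n,uv in dict(jar=(193,260),cap=(362.5,240),bush=(310.5,209),plug=(284,332),drv0=(177,197),drv1=(206,168),boc0=(205,270),boc1=(250,344),blue1=(447,246),teal=(436,292)).items(): print(n,onz(S,uv,0.0))
```

```text
can
m_a [0.5205 0.2391 0.0879] 0.009436973053486874
m_b [0.5018 0.2885 0.0911] 0.0019948894983580693
b_b [0.6132 0.3271 0.0673] 0.005159760713783217
b_a [0.6292 0.2802 0.064 ] 0.003588013026634146
[np.float64(0.05287418121303536), np.float64(0.04959660748690932), np.float64(0.11862416048707095), np.float64(0.12027404915779633)]
foot z.01 [array([0.6421, 0.2614, 0.01  ]), array([0.6115, 0.3535, 0.01  ]), array([0.4693, 0.3042, 0.01  ])]
foot side [array([0.4717, 0.3015, 0.01  ]), array([0.502 , 0.2085, 0.01  ]), array([0.6413, 0.2587, 0.01  ])]
tray
[array([ 0.4917, -0.0463,  0.035 ]), array([0.4887, 0.1103, 0.035 ]), array([0.647, 0.117, 0.035]), array([ 0.6472, -0.0421,  0.035 ])]
[array([0.6418, 0.1083, 0.035 ]), array([ 0.6401, -0.0477,  0.035 ]), array([ 0.4884, -0.0521,  0.035 ]), array([0.4871, 0.1045, 0.035 ])]
mat [array([ 0.5763, -0.3486,  0.004 ]), array([ 0.4248, -0.3232,  0.004 ]), array([ 0.4445, -0.1874,  0.004 ]), array([ 0.5987, -0.211 ,  0.004 ])]
mat side [array([ 0.5952, -0.2265,  0.004 ]), array([ 0.5721, -0.3502,  0.004 ]), array([ 0.4303, -0.3197,  0.004 ]), array([ 0.4425, -0.1956,  0.004 ])]
jar [ 0.7307 -0.1607  0.    ]
cap [0.3657 0.1099 0.    ]
bush [ 0.3579 -0.0836  0.    ]
plug [0.7286 0.1655 0.    ]
drv0 [ 0.5959 -0.4259  0.    ]
drv1 [ 0.4283 -0.4954  0.    ]
boc0 [ 0.7315 -0.1091  0.    ]
boc1 [0.8006 0.135  0.    ]
blue1 [0.2322 0.2853 0.    ]
teal [0.3983 0.3444 0.    ]
```

```bash
cat >> h.py <<'E'
def st():
    from bench import sensors
    s=sensors.get_state(); return s, np.array(s["tool_pos"]), Rn.from_euler("xyz",s["orientation"]).as_matrix()
def goal(P,R):
    s,p,R0=st()
    d=R0.T@(np.array(P)-p); rv=Rn.from_matrix(R0.T@R).as_rotvec()
    row=np.r_[d/.25,rv/1.5]
    print("t",round(s["t"],2),"row",list(map(float,np.round(row,3))),"nrows",round(float(np.linalg.norm(d)/.0417),1),round(float(np.degrees(np.linalg.norm(rv))/7.16),1))
    try:
        open("log.txt","a").write(repr((list(map(float,s["q"])),list(map(float,p)),list(map(float,s["orientation"]))))+"\n")
    except Exception as e: print(e)
def frame(mouth_yaw, elev, lean=0.):
    """canister axis a (mouth dir), tool x toward mouth, tool z=-n when lean=0; lean>0: hand leans over mouth (z turns to -a)."""
    c,s=np.cos(mouth_yaw),np.sin(mouth_yaw)
    a=np.array([c*np.cos(elev),s*np.cos(elev),np.sin(elev)])
    n=np.array([-c*np.sin(elev),-s*np.sin(elev),np.cos(elev)])
    z=-n*np.cos(lean)-a*np.sin(lean); x=a*np.cos(lean)-n*np.sin(lean)
    return a,n,np.c_[x,np.cross(z,x),z]
E
cat > g1.py <<'E'
from h import *
e=np.radians(12); a,n,R=frame(.34+np.pi,e)
C=np.array([.5613,.2820,.0531]); G=C-.032*a; T=G+.0187*R[:,2]
print(T)
import sys
goal(T+float(sys.argv[1])*n,R)
E
python3 g1.py .16
```

```text
[0.58714352 0.29114181 0.02815547]
t 0.15 row [-1.747, -0.47, 0.185, 0.053, 0.132, -0.511] nrows 10.9 6.4
```

Request:
{"method": "move_arm", "body": {
  "targets": [-0.95, -0.25, 0.0, 0.03, 0.07, -0.28, -0.95, -0.25, 0.0, 0.03, 0.07, -0.28, -0.95, -0.25, 0.0, 0.03, 0.07, -0.28, -0.95, -0.25, 0.0, 0.03, 0.07, -0.28, -0.95, -0.25, 0.0, 0.03, 0.07, -0.28, -0.95, -0.25, 0.0, 0.03, 0.07, -0.28],
  "jaw": 1,
  "force": 80
}}

```text
t: 0.65
tool_pos: [0.4556, 0.4385, 0.2303]
orientation: [-3.118, -0.112, 3.132]
ft_force: [0.9, 0.4, 0.2]
opening: 0.0854
```

```bash
python3 g1.py .10
```

```text
[0.58714352 0.29114181 0.02815547]
t 0.65 row [-0.653, -0.548, 0.359, 0.022, 0.061, -0.231] nrows 5.5 2.9
```

Request:
{"method": "move_arm", "body": {
  "targets": [-0.653, -0.548, 0.359, 0.022, 0.061, -0.231, -0.653, -0.548, 0.359, 0.022, 0.061, -0.231, -0.653, -0.548, 0.359, 0.022, 0.061, -0.231, -0.653, -0.548, 0.359, 0.022, 0.061, -0.231, -0.653, -0.548, 0.359, 0.022, 0.061, -0.231, -0.653, -0.548, 0.359, 0.022, 0.061, -0.231, -0.653, -0.548, 0.359, 0.022, 0.061, -0.231, -0.653, -0.548, 0.359, 0.022, 0.061, -0.231]
}}

```text
t: 1.32
tool_pos: [0.6073, 0.2958, 0.1244]
orientation: [-3.14, -0.212, -2.805]
ft_force: [0.2, 1.2, -0.5]
opening: 0.0853
```

```bash
python3 g1.py 0.0
python3 - <<'E'
from h import *
from bench import vision
p=par("wrist");im=vision.camera("wrist")
a,n,R=frame(.34+np.pi,np.radians(12));C=np.array([.5613,.2820,.0531])
y=R[:,1]
P=[C+.025*n+i*.06*a+j*.025*y for i,j in((1,1),(1,-1),(-1,-1),(-1,1))]
o=im[:,:,::-1].copy()
cv2.polylines(o,[np.int32(proj(p,P))],True,(0,0,255),1);cv2.imwrite("pics/w1.png",o)
E
```

```text
[0.58714352 0.29114181 0.02815547]
t 1.32 row [-0.001, 0.01, 0.394, -0.001, -0.001, -0.002] nrows 2.4 0.0
```

View pics/w1.png

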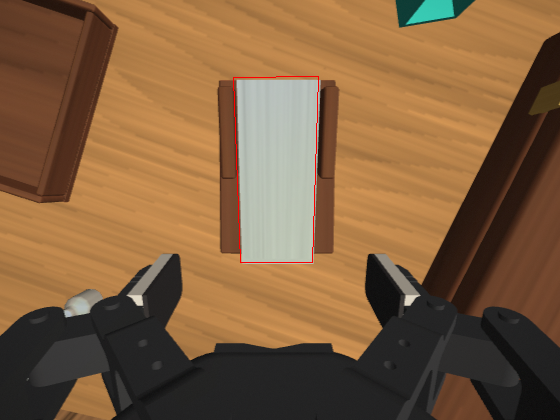

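The red outline of my estimated pose matches the canister's top face at (234-319, 77-262). The plug at (82,303) is well clear, so I'm descending.

Request:
{"method": "move_arm", "body": {
  "targets": [0, 0.005, 0.12, 0, 0, 0, 0, 0.01, 0.25, 0, 0, 0, 0, 0.01, 0.35, 0, 0, 0, 0, 0.01, 0.394, 0, 0, 0, 0, 0.01, 0.394, 0, 0, 0, 0, 0.01, 0.394, 0, 0, 0]
}}

```text
t: 1.87
tool_pos: [0.5862, 0.2948, 0.0304]
orientation: [3.141, -0.209, -2.8]
ft_force: [0.1, 0.9, 1.4]
opening: 0.0854
```

Request:
{"method": "move_arm", "body": {
  "targets": [0, 0, 0, 0, 0, 0, 0, 0, 0, 0, 0, 0, 0, 0, 0, 0, 0, 0, 0, 0, 0, 0, 0, 0, 0, 0, 0, 0, 0, 0, 0, 0, 0, 0, 0, 0],
  "jaw": 0,
  "force": 80
}}

```text
t: 2.37
tool_pos: [0.5881, 0.295, 0.0325]
orientation: [3.141, -0.205, -2.801]
ft_force: [1.3, -0.3, 7.3]
opening: 0.0494
```

```bash
cat > p1.py <<'E'
from h import *
import sys
e=float(sys.argv[1]);L=np.array(list(map(float,sys.argv[2:5])));yaw=float(sys.argv[5]) if len(sys.argv)>5 else .34+np.pi
a,n,R=frame(yaw,np.radians(e))
C=L-.06*a+.025*n
T=C-.033*a-.014*n; print("C",C,"T",T); goal(T,R)
E
python3 - <<'E'
from h import *
s,p,R=st(); a,n,R1=frame(.34+np.pi,np.radians(12)); goal(p+[0,0,.11],R1)
E
```

```text
t 2.37 row [0.09, 0.0, -0.431, 0.0, 0.003, 0.0] nrows 2.6 0.0
```

Request:
{"method": "move_arm", "body": {
  "targets": [0.01, 0, -0.05, 0, 0, 0, 0.03, 0, -0.15, 0, 0, 0, 0.06, 0, -0.28, 0, 0, 0, 0.09, 0, -0.43, 0, 0, 0, 0.09, 0, -0.43, 0, 0, 0, 0.09, 0, -0.43, 0, 0, 0]
}}

```text
t: 2.87
tool_pos: [0.5895, 0.2956, 0.146]
orientation: [3.14, -0.2, -2.801]
ft_force: [-0.4, -0.4, -2.5]
opening: 0.0493
```

```bash
python3 p1.py 10 .605 .045 .09
python3 - <<'E'
from bench import vision
import cv2
cv2.imwrite("pics/s2.png",vision.camera("scene")[150:400,150:450,::-1].repeat(2,0).repeat(2,1))
E
```

```text
C [0.66479862 0.06615298 0.1042013 ] T [0.69314497 0.07618013 0.0846836 ]
t 2.87 row [-0.144, -0.966, 0.219, 0.001, -0.017, 0.0] nrows 6.0 0.2
```

View pics/s2.png

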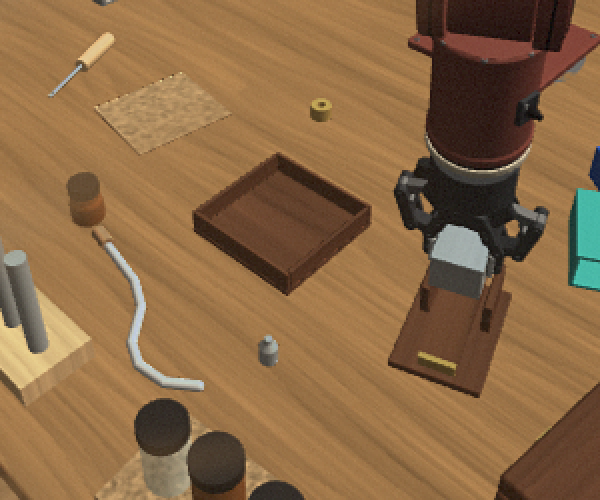

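The canister is lifted and held with its base visible at (460,275). Next I move it over the tray.

Request:
{"method": "move_arm", "body": {
  "targets": [-0.02, -0.12, 0.0, 0, 0, 0, -0.05, -0.28, 0.05, 0, 0, 0, -0.07, -0.44, 0.08, 0, 0, 0, -0.1, -0.6, 0.12, 0, 0, 0, -0.12, -0.75, 0.17, 0, 0, 0, -0.135, -0.88, 0.21, 0, -0.01, 0, -0.144, -0.966, 0.22, 0, -0.017, 0, -0.144, -0.966, 0.22, 0, -0.017, 0]
}}

```text
t: 3.58
tool_pos: [0.6911, 0.0667, 0.0788]
orientation: [-3.138, -0.184, -2.81]
ft_force: [-0.6, -1.4, -3.4]
opening: 0.0491
```

```bash
python3 p1.py 3 .605 .045 .055; python3 p1.py -10 .605 .045 .05;python3 p1.py -40 .605 .045 .05
```

```text
C [0.66272126 0.06541814 0.07682558] T [0.69309877 0.07616378 0.06111768]
t 3.58 row [-0.032, 0.033, 0.066, -0.001, -0.088, -0.005] nrows 0.5 1.1
C [0.65661324 0.0632575  0.08503908] T [0.6895434  0.07490612 0.07698217]
t 3.58 row [-0.006, 0.033, 0.006, -0.002, -0.239, -0.005] nrows 0.2 2.9
C [0.63318174 0.05496892 0.10771837] T [0.66549795 0.06640036 0.11820574]
t 3.58 row [0.125, 0.032, -0.137, -0.003, -0.588, -0.005] nrows 1.1 7.1
```

Request:
{"method": "move_arm", "body": {
  "targets": [-0.015, 0.01, 0.04, 0, -0.044, 0, -0.032, 0.02, 0.066, 0, -0.088, -0.003, -0.025, 0.03, 0.05, 0, -0.12, -0.005, -0.02, 0.033, 0.035, 0, -0.15, -0.005, -0.015, 0.033, 0.02, -0.001, -0.18, -0.005, -0.01, 0.033, 0.01, -0.001, -0.21, -0.005, -0.006, 0.033, 0.006, -0.002, -0.239, -0.005, -0.006, 0.033, 0.006, -0.002, -0.239, -0.005]
}}

```text
t: 4.25
tool_pos: [0.6871, 0.0741, 0.0755]
orientation: [3.141, 0.173, -2.803]
ft_force: [0.3, -0.4, -3.3]
opening: 0.0491
```

```bash
python3 p1.py -40 .605 .045 .05
python3 - <<'E'
from bench import vision
import cv2
cv2.imwrite("pics/s3.png",cv2.resize(vision.camera("side")[130:270,200:380,::-1],None,fx=4,fy=4))
E
```

```text
C [0.63318174 0.05496892 0.10771837] T [0.66549795 0.06640036 0.11820574]
t 4.25 row [0.061, -0.0, -0.184, 0.0, -0.35, -0.001] nrows 1.2 4.2
```

View pics/s3.png

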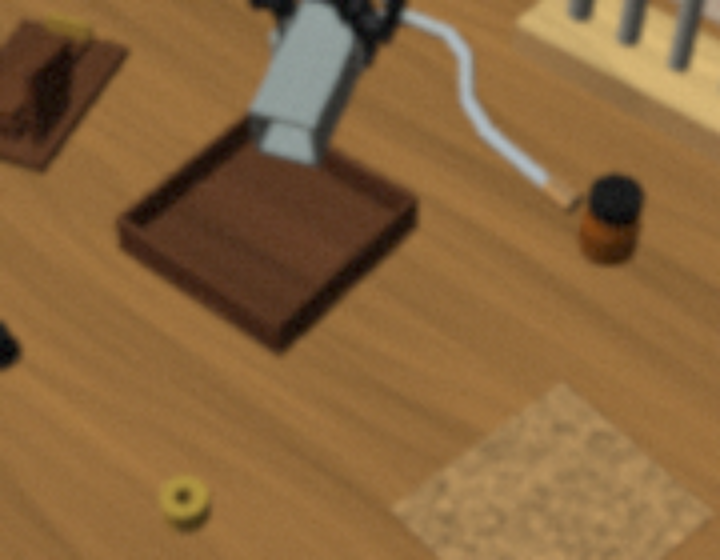

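The mouth is over the tray at (290,150) and no ball is out yet. I'll keep tipping slowly.

Request:
{"method": "move_arm", "body": {
  "targets": [0, 0, 0, 0, 0, 0, 0, 0, 0, 0, 0, 0, 0.01, 0, -0.025, 0, -0.05, 0, 0.01, 0, -0.025, 0, -0.05, 0, 0.02, 0, -0.05, 0, -0.1, 0, 0.02, 0, -0.05, 0, -0.1, 0]
}}

```text
t: 4.8
tool_pos: [0.6794, 0.0711, 0.0865]
orientation: [3.14, 0.321, -2.804]
ft_force: [-0.4, -0.8, -2.5]
opening: 0.0493
```

```bash
python3 p1.py -40 .605 .045 .05
python3 - <<'E'
from bench import vision
import cv2
cv2.imwrite("pics/s4.png",cv2.resize(vision.camera("side")[130:270,200:380,::-1],None,fx=4,fy=4))
E
```

```text
C [0.63318174 0.05496892 0.10771837] T [0.66549795 0.06640036 0.11820574]
t 4.8 row [0.016, 0.001, -0.139, 0.0, -0.252, -0.001] nrows 0.8 3.0
```

View pics/s4.png

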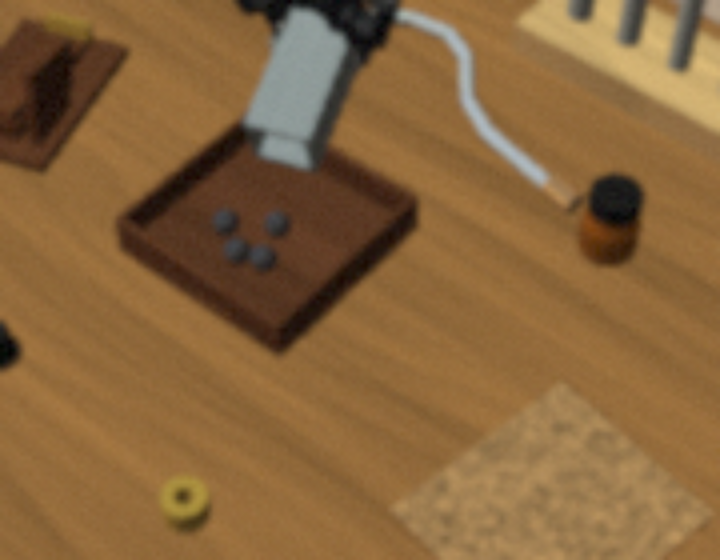

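All four balls are in the tray, at (224,222), (277,224), (236,249) and (262,257). Next I fit a rough arm model to the logged poses, to check the regrip is reachable over the mat.

```bash
cat > kin.py <<'E'
from h import *
import itertools
from scipy.optimize import least_squares
def fk(q,par,sg):
    b,o7,d1,d3,d5,d7,e3,e5=par
    A=np.eye(3);p=np.zeros(3)
    def rz(t): return Rn.from_euler("z",t).as_matrix()
    def ry(t): return Rn.from_euler("y",t).as_matrix()
    A=rz(sg[0]*q[0]+b);p=p+A@[0,0,d1]
    A=A@ry(q[1])@rz(sg[1]*q[2]);p=p+A@[e3,0,d3]
    A=A@ry(q[3])@rz(sg[2]*q[4]);p=p+A@[-e3+e5,0,d5]
    A=A@ry(q[5])@rz(sg[3]*q[6]+o7);p=p+A@[0,0,d7]
    return p,A
def data():
    out=[];seen=set()
    for l in open("log.txt"):
        if l in seen: continue
        seen.add(l); out.append(eval(l))
    return out
def res(par,sg,D):
    r=[]
    for q,p,o in D:
        P,A=fk(q,par,sg); r+=list(P-p)+list(.3*Rn.from_matrix(A.T@Rn.from_euler("xyz",o).as_matrix()).as_rotvec())
    return np.array(r)
if __name__=="__main__":
    D=data();print(len(D))
    best=[]
    for sg in itertools.product((1,-1),repeat=4):
      for b in (0,2.38,-.1,3.1):
        for o in (0,1.57,3.14,-1.57):
          f=least_squares(res,[b,o,.35,.4,.4,.2,0,0],args=(sg,D),max_nfev=60); best.append((f.cost,sg,f.x))
    best.sort(key=lambda t:t[0])
    for c in best[:3]: print(c[0],c[1],np.round(c[2],4))
    print(np.round(res(best[0][2],best[0][1],D).reshape(-1,6)[:, :],4))
E
python3 kin.py; tail -3 log.txt
```

```text
8
7.109606012877892e-05 (-1, -1, -1, -1) [-6.5300e-02  1.5068e+00  2.4610e-01  4.8220e-01  5.0330e-01  3.6000e-01
  4.0000e-04 -4.3000e-03]
7.10960601287798e-05 (-1, -1, -1, -1) [-6.5300e-02  1.5068e+00  2.4610e-01  4.8220e-01  5.0330e-01  3.6000e-01
  4.0000e-04 -4.3000e-03]
7.109606012878034e-05 (-1, -1, -1, -1) [-6.5300e-02  1.5068e+00  2.4610e-01  4.8220e-01  5.0330e-01  3.6000e-01
  4.0000e-04 -4.3000e-03]
[[-0.0021  0.0002  0.0012 -0.     -0.     -0.0004]
 [-0.0014  0.0022  0.0008  0.0022 -0.0004 -0.0002]
 [ 0.0004  0.0001 -0.0001  0.0041  0.0001  0.0001]
 [ 0.0005  0.0014 -0.0003  0.004   0.0001  0.    ]
 [-0.0001  0.001   0.0001  0.0039  0.0002  0.    ]
 [-0.0016 -0.0012 -0.0012  0.0036  0.0001 -0.    ]
 [-0.0004 -0.0014 -0.0004 -0.0034 -0.0001 -0.0001]
 [ 0.0003 -0.0011 -0.0001 -0.0062 -0.0002  0.0006]]
([-0.29116742345102653, 0.6614014832262417, 0.17830536471605368, 1.3263793504333452, -0.07311278205229262, 1.3426158946179179, 1.7857731437128874], [0.6911306159926371, 0.06670230525801153, 0.07876010417092798], [-3.1383955116525577, -0.183670281308274, -2.8098806561188265])
([-0.2666168037961436, 0.4223700132052319, 0.14081964165946256, 1.6958123656371504, -0.12116924722410177, 0.8607597084731187, 1.838181244086891], [0.6870915134518254, 0.07413760465591522, 0.07549157251615479], [3.140859051281222, 0.17293320530601708, -2.802733894789382])
([-0.23486031935563967, 0.3194893841371138, 0.11749239041431697, 1.8426596975786584, -0.16605694122077877, 0.6737482844156335, 1.8936293391087027], [0.6793696171082386, 0.07112142488403476, 0.08648779717327706], [3.1404542521059153, 0.32062640328274616, -2.8037037309548514])
```

```bash
cat > reach.py <<'E'
from kin import *
PAR=[-.0653,1.5068,.2461,.4822,.5033,.36,.0004,-.0043];SG=(-1,)*4
lo=np.array([-2.58,-.38,-1.3,.25,-1.5,.08,-2.65]);hi=np.array([2.58,2.09,1.39,2.4,4.64,2.09,2.65])
def ik(P,R,q0):
    def f(q):
        p,A=fk(q,PAR,SG); return np.r_[(p-P)*10,3*Rn.from_matrix(A.T@R).as_rotvec(),.01*(q-q0)]
    r=least_squares(f,np.clip(q0,lo+.06,hi-.06),bounds=(lo+.05,hi-.05))
    p,A=fk(r.x,PAR,SG); return r.x,np.linalg.norm(p-P)*1e3,np.degrees(np.linalg.norm(Rn.from_matrix(A.T@R).as_rotvec()))
qc=np.array([-.235,.319,.117,1.843,-.166,.674,1.894])
if __name__=="__main__":
  M=np.array([.51,-.27,.004]); X90=Rn.from_euler("z",180,degrees=True).as_matrix()
  for deg in range(-180,180,15):
    ph=np.radians(deg)
    a,n,R=frame(ph,0); C=M+[0,0,.025]
    qa,e1,g1=ik(C-.033*a-.014*n,R,np.r_[.4,qc[1:]])
    line=[deg,"lay",round(e1,1),round(g1,1),round(qa[6],2)]
    for fl in (0,1):
      a,n,R=frame(ph,0,np.radians(45)); 
      if fl: R=R@X90
      q=qa; out=[]
      G=C+.037*a; q,e,g=ik(G+.0187*R[:,2],R,q); out+=[round(e,1),round(g,1)]
      for el in (22,45,67,90):
        a,n,R=frame(ph,np.radians(el),np.radians(45))
        if fl: R=R@X90
        Cc=M+[0,0,.06+.05]-0*a if el<90 else M+[0,0,.06]
        G=Cc+.037*a; q,e,g=ik(G+.0187*R[:,2],R,q); out+=[round(e,1),round(g,1)]
      line+=["|",*out,np.round(q,2)]
    print(*line)
E
python3 reach.py
```

```text
-180 lay 0.0 0.0 2.0 | 7.9 4.1 0.0 0.0 0.0 0.0 0.0 0.0 0.0 0.0 [ 0.66  0.92 -0.67  1.24  0.59  1.95  1.54] | 11.0 2.4 0.0 0.0 0.0 0.0 0.0 0.0 0.0 0.0 [ 0.52  0.86 -0.4   1.24  0.45  1.89 -1.49]
-165 lay 0.0 0.0 2.23 | 9.4 0.8 0.0 0.0 0.0 0.0 0.0 0.0 0.0 0.0 [ 0.62  0.88 -0.68  1.33  0.72  1.9   1.7 ] | 0.0 0.0 0.0 0.0 0.0 0.0 0.0 0.0 0.0 0.0 [ 0.02  0.79  0.3   1.33  0.22  1.7  -1.04]
-150 lay 0.0 0.0 2.46 | 24.5 4.8 1.8 0.5 0.0 0.0 0.0 0.0 0.0 0.0 [ 0.61  0.82 -0.71  1.45  0.84  1.83  1.84] | 0.0 0.0 0.0 0.0 0.0 0.0 0.0 0.0 0.0 0.0 [-0.08  0.72  0.33  1.45  0.33  1.57 -0.91]
-135 lay 0.0 0.0 2.6 | 37.1 11.9 15.7 5.1 0.0 0.0 0.0 0.0 0.0 0.0 [ 0.63  0.78 -0.79  1.58  0.98  1.75  1.96] | 0.0 0.0 0.0 0.0 0.0 0.0 0.0 0.0 0.0 0.0 [-0.01  0.62  0.13  1.59  0.55  1.46 -0.88]
-120 lay 0.0 0.0 2.6 | 47.2 20.0 31.2 12.1 1.7 0.6 0.0 0.0 0.0 0.0 [ 0.69  0.72 -0.89  1.73  1.11  1.66  2.07] | 0.0 0.0 0.0 0.0 0.0 0.0 0.0 0.0 0.0 0.0 [ 0.24  0.55 -0.26  1.73  0.83  1.41 -0.9 ]
-105 lay 0.2 0.1 2.6 | 58.4 28.5 48.5 20.5 24.5 8.9 0.0 0.0 0.0 0.0 [ 0.78  0.67 -0.99  1.88  1.24  1.55  2.18] | 0.0 0.0 0.
[... 2962 characters left out ...]
 0.7 48.5 14.7 94.8 29.9 118.3 44.3 94.6 54.1 [ 1.05  1.17 -1.25  1.33  0.48  1.84  2.6 ]
135 lay 0.0 0.0 1.33 | 27.1 5.5 0.0 0.0 0.0 0.0 0.0 0.0 0.0 0.0 [ 0.97  1.02 -0.88  1.2   0.32  1.9   0.9 ] | 27.5 5.5 62.2 19.2 109.6 35.8 151.0 51.0 113.9 61.7 [ 0.96  1.25 -1.25  1.25  0.45  2.04  2.6 ]
150 lay 0.0 0.0 1.55 | 32.3 9.7 0.0 0.0 0.0 0.0 0.0 0.0 0.0 0.0 [ 0.09  0.95  0.63  1.17 -0.35  1.95  1.76] | 41.7 7.2 82.3 17.5 118.9 36.6 159.4 54.9 189.7 70.4 [ 0.7   0.41 -0.34  2.35  1.9   0.13  2.6 ]
165 lay 0.0 0.0 1.78 | 25.6 9.4 0.0 0.0 0.0 0.0 0.0 0.0 0.0 0.0 [ 0.71  0.94 -0.65  1.19  0.45  1.96  1.37] | 46.6 3.8 89.0 19.0 123.2 37.5 161.9 55.3 190.6 70.5 [0.14 0.43 0.22 2.35 2.21 0.13 2.6 ]
```

```bash
cat > m2.py <<'E'
from h import *
import sys
x,y,z,yaw,el=map(float,sys.argv[1:6])
a,n,R=frame(np.radians(yaw),np.radians(el)); C=np.array([x,y,z])
goal(C-.033*a-.014*n,R)
E
python3 - <<'E'
from h import *
s,p,R=st(); goal(p+[0,0,.1],R)
E
```

```text
t 4.85 row [-0.125, 0.0, -0.38, 0.0, 0.0, 0.0] nrows 2.4 0.0
```

Request:
{"method": "move_arm", "body": {
  "targets": [-0.03, 0, -0.1, 0, 0, 0, -0.08, 0, -0.24, 0, 0, 0, -0.125, 0, -0.38, 0, 0, 0, -0.125, 0, -0.38, 0, 0, 0, -0.125, 0, -0.38, 0, 0, 0]
}}

```text
t: 5.27
tool_pos: [0.6824, 0.0719, 0.1907]
orientation: [3.142, 0.322, -2.803]
ft_force: [-0.1, 0.7, -3.2]
opening: 0.0486
```

```bash
python3 m2.py .57 -.08 .17 140 0
python3 - <<'E'
from bench import vision
import cv2
cv2.imwrite("pics/s5.png",cv2.resize(vision.camera("side")[130:270,200:380,::-1],None,fx=4,fy=4))
E
```

```text
t 5.27 row [0.574, -0.537, -0.046, 0.111, 0.195, 0.685] nrows 4.7 8.7
```

View pics/s5.png

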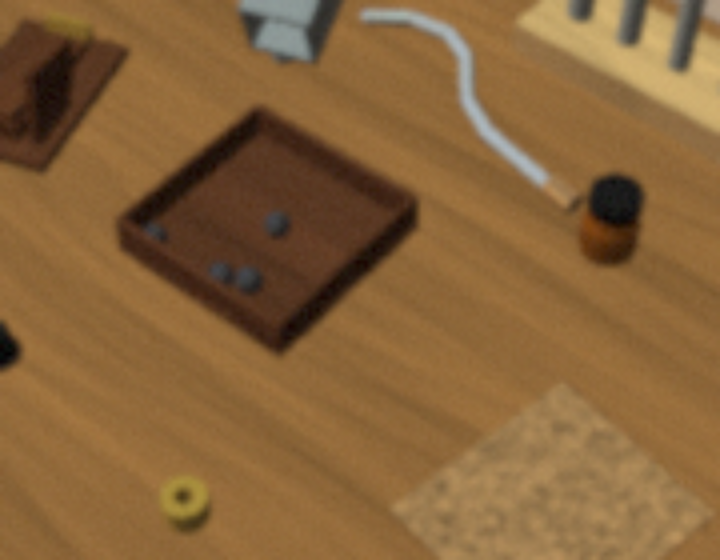

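All four balls are still in the tray and the canister is clear above it. Next I carry it towards the mat.

Request:
{"method": "move_arm", "body": {
  "targets": [0.15, -0.13, -0.02, 0.03, 0.05, 0.17, 0.3, -0.27, -0.03, 0.055, 0.1, 0.34, 0.44, -0.4, -0.04, 0.083, 0.15, 0.51, 0.574, -0.537, -0.046, 0.111, 0.195, 0.685, 0.574, -0.537, -0.046, 0.111, 0.195, 0.685, 0.574, -0.537, -0.046, 0.111, 0.195, 0.685, 0.574, -0.537, -0.046, 0.111, 0.195, 0.685, 0.574, -0.537, -0.046, 0.111, 0.195, 0.685]
}}

```text
t: 5.98
tool_pos: [0.5928, -0.1014, 0.1524]
orientation: [3.136, 0.015, 2.514]
ft_force: [0.5, 1.1, -3.0]
opening: 0.0493
```

```bash
python3 m2.py .51 -.27 .12 60 0
```

```text
t 5.98 row [-0.139, -0.873, 0.183, 0.011, 0.005, 0.978] nrows 5.4 11.7
```

Request:
{"method": "move_arm", "body": {
  "targets": [-0.02, -0.15, 0.0, 0, 0, 0.16, -0.05, -0.3, 0.04, 0, 0, 0.33, -0.08, -0.45, 0.08, 0.01, 0, 0.5, -0.1, -0.6, 0.1, 0.01, 0, 0.65, -0.13, -0.8, 0.14, 0.01, 0.005, 0.8, -0.139, -0.873, 0.183, 0.011, 0.005, 0.978, -0.139, -0.873, 0.183, 0.011, 0.005, 0.978, -0.139, -0.873, 0.183, 0.011, 0.005, 0.978]
}}

```text
t: 6.65
tool_pos: [0.4908, -0.3006, 0.1039]
orientation: [-3.141, 0.006, 1.51]
ft_force: [0.5, 1.1, -2.7]
opening: 0.0489
```

```bash
python3 m2.py .51 -.27 .06 60 0
```

```text
t 6.65 row [0.01, 0.01, 0.232, 0.001, 0.004, 0.309] nrows 1.4 3.7
```

Request:
{"method": "move_arm", "body": {
  "targets": [0.01, 0.01, 0.02, 0, 0, 0.1, 0.01, 0.01, 0.06, 0, 0, 0.2, 0.01, 0.01, 0.12, 0, 0.004, 0.3, 0.01, 0.01, 0.2, 0, 0.004, 0.309, 0.01, 0.01, 0.232, 0, 0.004, 0.309, 0.01, 0.01, 0.232, 0, 0.004, 0.309, 0.01, 0.01, 0.232, 0, 0.004, 0.309]
}}

```text
t: 7.23
tool_pos: [0.493, -0.2984, 0.0453]
orientation: [-3.14, 0.001, 1.05]
ft_force: [0.5, -0.3, -1.7]
opening: 0.049
```

```bash
python3 m2.py .51 -.27 .03 60 0
python3 - <<'E'
from bench import vision
import cv2
cv2.imwrite("pics/s6.png",cv2.resize(vision.camera("side")[180:330,230:430,::-1],None,fx=3.8,fy=3.8))
E
```

```text
t 7.23 row [0.001, 0.002, 0.117, -0.001, 0.001, 0.002] nrows 0.7 0.0
```

View pics/s6.png

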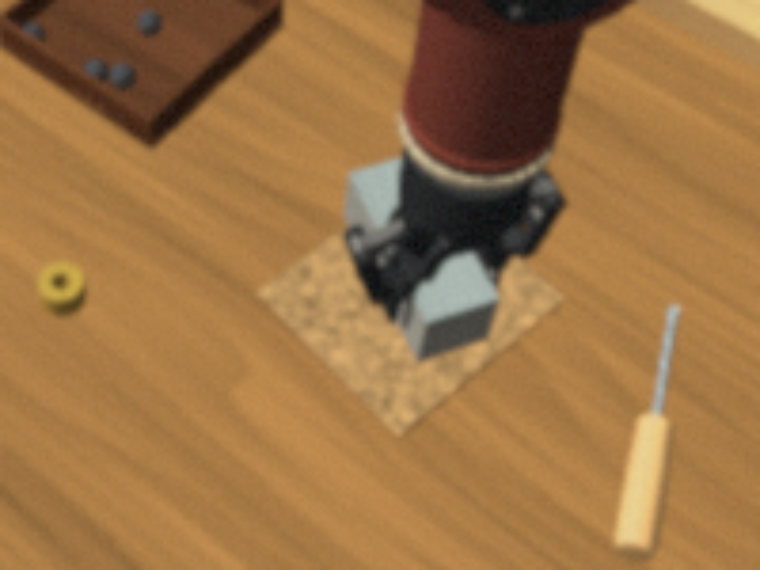

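The canister is held level above the mat, with its base end at (455,305) in the crop. I'm lowering it.

Request:
{"method": "move_arm", "body": {
  "targets": [0, 0, 0.03, 0, 0, 0, 0, 0, 0.06, 0, 0, 0, 0, 0, 0.09, 0, 0, 0, 0, 0, 0.11, 0, 0, 0, 0, 0, 0.117, 0, 0, 0, 0, 0, 0.12, 0, 0, 0, 0, 0, 0.12, 0, 0, 0]
}}

```text
t: 7.87
tool_pos: [0.4934, -0.2988, 0.016]
orientation: [-3.141, 0.0, 1.05]
ft_force: [0.2, 0.2, -2.6]
opening: 0.049
```

Request:
{"method": "move_arm", "body": {
  "targets": [0, 0, 0.005, 0, 0, 0, 0, 0, 0.01, 0, 0, 0, 0, 0, 0.01, 0, 0, 0]
}}

```text
t: 8.12
tool_pos: [0.4937, -0.299, 0.0149]
orientation: [3.141, -0.0, 1.049]
ft_force: [-4.1, 3.6, 13.0]
opening: 0.0494
```

Request:
{"method": "move_arm", "body": {
  "targets": [0, 0, 0, 0, 0, 0, 0, 0, 0, 0, 0, 0, 0, 0, 0, 0, 0, 0, 0, 0, 0, 0, 0, 0, 0, 0, 0, 0, 0, 0],
  "jaw": 1
}}

```text
t: 8.53
tool_pos: [0.4938, -0.2991, 0.0149]
orientation: [3.141, -0.0, 1.049]
ft_force: [0.1, -0.6, 0.3]
opening: 0.0853
```

Request:
{"method": "move_arm", "body": {
  "targets": [0, 0, -0.1, 0, 0, 0, 0, 0, -0.25, 0, 0, 0, 0, 0, -0.4, 0, 0, 0, 0, 0, -0.6, 0, 0, 0, 0, 0, -0.6, 0, 0, 0, 0, 0, -0.6, 0, 0, 0]
}}

```text
t: 9.03
tool_pos: [0.4955, -0.3002, 0.1685]
orientation: [3.135, -0.002, 1.049]
ft_force: [0.0, 0.4, 0.3]
opening: 0.0857
```

Run:
```python
from h import *
from bench import vision
np.set_printoptions(precision=4,suppress=True)
s,p0,R0=st();p=par("wrist");im=vision.camera("wrist")
C=np.array([.51,-.27,.029]);a,n,R=frame(np.radians(60),0)
P=[C+.025*n+i*.06*a+j*.025*R[:,1] for i,j in((1,1),(1,-1),(-1,-1),(-1,1))]
o=im[:,:,::-1].copy();cv2.imwrite("pics/w7raw.png",o)
cv2.polylines(o,[np.int32(proj(p,P))],True,(0,0,255),1);cv2.imwrite("pics/w7.png",o)
np.savez("w7.npz",rvec=p["rvec"],tvec=p["tvec"],camera_matrix=p["camera_matrix"])
cv2.imwrite("pics/s7.png",cv2.resize(vision.camera("side")[180:330,230:430,::-1],None,fx=3.8,fy=3.8))
```

```text
(no output)
```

View pics/w7.png

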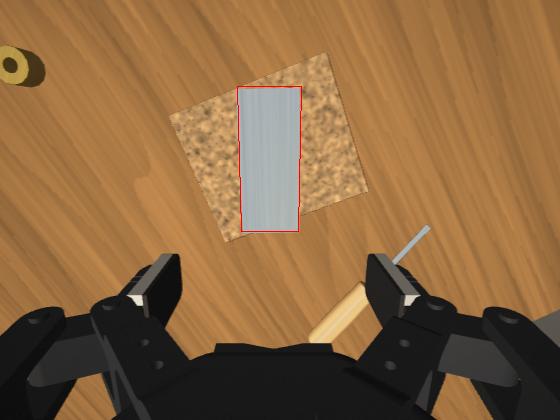

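View pics/s7.png

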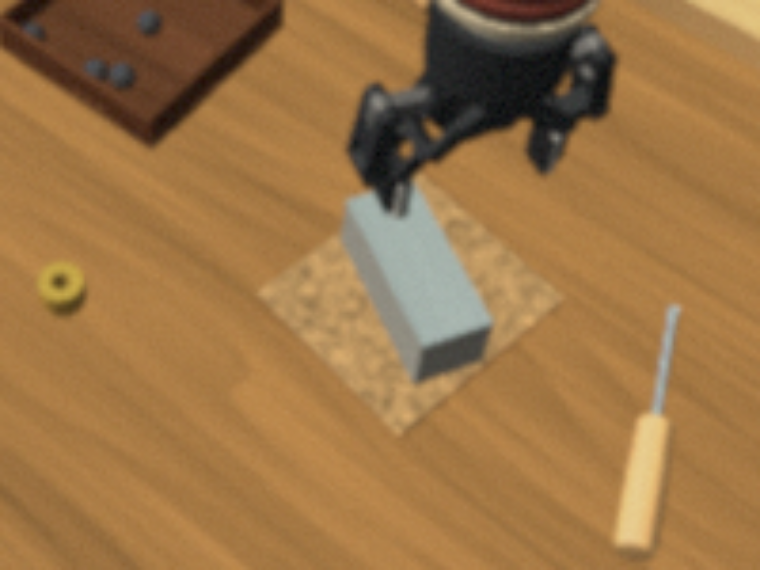

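The wrist view confirms the canister lies on the mat where predicted: the red outline matches its top face at (238-301, 87-232). It has been let go. Next is the regrip near the mouth.

```bash
cat > g2.py <<'E'
from h import *
import sys
a,n,R=frame(np.radians(60),0,np.radians(45)); C=np.array([.51,-.27,.029])
T=C+.036*a+.0187*R[:,2]; print(T); goal(T-float(sys.argv[1])*R[:,2],R)
E
python3 g2.py .14
python3 - <<'E'
from h import *
p=dict(np.load("w7.npz"))
Q=[onz(p,q,.004) for q in [(169,115),(326,53),(368,191),(226,241)]];print(np.round(Q,4),np.mean(Q,0))
E
```

```text
[ 0.52138855 -0.25027445  0.0157771 ]
t 9.13 row [0.619, 0.0, 0.2, 0.001, -0.524, 0.001] nrows 3.9 6.3
[[ 0.4465 -0.1883  0.004 ]
 [ 0.6007 -0.2147  0.004 ]
 [ 0.579  -0.3501  0.004 ]
 [ 0.4249 -0.3239  0.004 ]] [ 0.51278418 -0.26926488  0.004     ]
```

Request:
{"method": "move_arm", "body": {
  "targets": [0.15, 0, 0, 0, -0.08, 0, 0.3, 0, 0, 0, -0.16, 0, 0.45, 0, 0.05, 0, -0.25, 0, 0.6, 0, 0.1, 0, -0.33, 0, 0.619, 0, 0.2, 0, -0.42, 0, 0.619, 0, 0.2, 0, -0.524, 0, 0.619, 0, 0.2, 0, -0.524, 0, 0.619, 0, 0.2, 0, -0.524, 0],
  "jaw": 1
}}

```text
t: 9.8
tool_pos: [0.5701, -0.1612, 0.1097]
orientation: [-3.133, 0.793, 1.062]
ft_force: [-0.0, 0.1, -1.2]
opening: 0.0856
```

```bash
python3 g2.py .05
```

```text
[ 0.52138855 -0.25027445  0.0157771 ]
t 9.8 row [-0.019, 0.009, 0.353, 0.001, 0.005, 0.007] nrows 2.1 0.1
```

Request:
{"method": "move_arm", "body": {
  "targets": [-0.005, 0.003, 0.08, 0, 0.003, 0.003, -0.01, 0.006, 0.18, 0, 0.005, 0.007, -0.015, 0.009, 0.27, 0, 0.005, 0.007, -0.019, 0.009, 0.353, 0, 0.005, 0.007, -0.019, 0.009, 0.353, 0, 0.005, 0.007, -0.019, 0.009, 0.353, 0, 0.005, 0.007]
}}

```text
t: 10.3
tool_pos: [0.5373, -0.2215, 0.0511]
orientation: [3.141, 0.785, 1.044]
ft_force: [0.5, 0.4, 0.3]
opening: 0.0852
```

```bash
python3 g2.py 0
python3 - <<'E'
from bench import vision
import cv2
cv2.imwrite("pics/s8.png",cv2.resize(vision.camera("side")[180:330,230:430,::-1],None,fx=3.8,fy=3.8))
E
```

```text
[ 0.52138855 -0.25027445  0.0157771 ]
t 10.3 row [0.007, 0.003, 0.193, -0.001, -0.0, -0.001] nrows 1.2 0.0
```

View pics/s8.png

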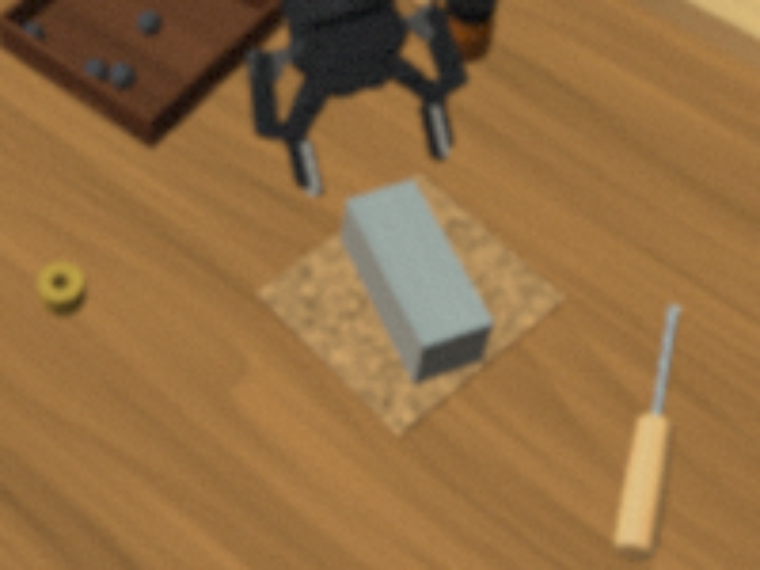

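The open fingers at (308,165) and (440,130) straddle the mouth end. I'm advancing.

Request:
{"method": "move_arm", "body": {
  "targets": [0.002, 0.001, 0.05, 0, 0, 0, 0.004, 0.003, 0.1, 0, 0, 0, 0.007, 0.003, 0.15, 0, 0, 0, 0.007, 0.003, 0.193, 0, 0, 0, 0.007, 0.003, 0.193, 0, 0, 0, 0.007, 0.003, 0.193, 0, 0, 0]
}}

```text
t: 10.85
tool_pos: [0.5221, -0.2498, 0.0157]
orientation: [3.141, 0.785, 1.045]
ft_force: [0.5, 0.6, -0.4]
opening: 0.0857
```

```bash
python3 g2.py 0
python3 - <<'E'
from bench import vision
import cv2
cv2.imwrite("pics/s9.png",cv2.resize(vision.camera("side")[180:330,230:430,::-1],None,fx=3.8,fy=3.8))
E
```

```text
[ 0.52138855 -0.25027445  0.0157771 ]
t 10.85 row [-0.002, -0.002, 0.002, -0.001, -0.0, -0.001] nrows 0.0 0.0
```

View pics/s9.png

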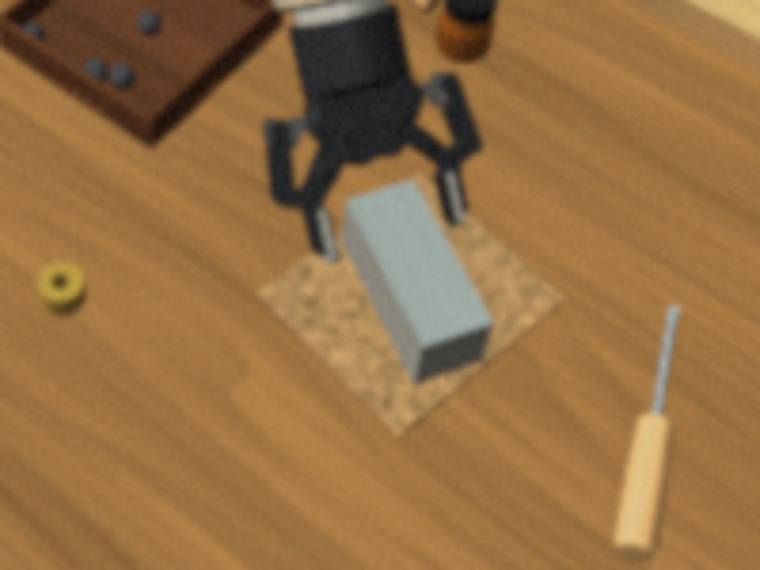

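Request:
{"method": "move_arm", "body": {
  "targets": [0, 0, 0, 0, 0, 0, 0, 0, 0, 0, 0, 0, 0, 0, 0, 0, 0, 0, 0, 0, 0, 0, 0, 0, 0, 0, 0, 0, 0, 0, 0, 0, 0, 0, 0, 0],
  "jaw": 0,
  "force": 80
}}

```text
t: 11.4
tool_pos: [0.5235, -0.2488, 0.0164]
orientation: [3.139, 0.784, 1.046]
ft_force: [-0.2, 4.4, 5.1]
opening: 0.0492
```

```bash
cat > u.py <<'E'
from h import *
import sys
# TCP in canister frame from grip: along a, along n
from g2c import ga,gn
x,y,z,el=map(float,sys.argv[1:5])   # C position
a,n,R=frame(np.radians(60),np.radians(el),np.radians(45))
goal(np.array([x,y,z])+ga*a+gn*n,R)
E
python3 - <<'E'
from h import *
s,p,R=st(); a,n,_=frame(np.radians(60),0); d=p-[.51,-.27,.029]
ga,gn=d@a,d@n; print(ga,gn,d@np.cross(n,a))
open("g2c.py","w").write(f"ga={ga:.4f}\ngn={gn:.4f}\n")
E
python3 u.py .51 -.27 .1 20
```

```text
0.025091785835319996 -0.012620872290568515 -0.0011340293392913304
t 11.4 row [-0.219, -0.004, -0.236, 0.001, 0.232, -0.001] nrows 1.9 2.8
```

Request:
{"method": "move_arm", "body": {
  "targets": [-0.05, 0, -0.05, 0, 0, 0, -0.12, 0, -0.12, 0, 0, 0, -0.2, 0, -0.2, 0, 0, 0, -0.2, 0, -0.2, 0, 0, 0, -0.28, 0, -0.28, 0, 0, 0, -0.28, 0, -0.28, 0, 0, 0]
}}

```text
t: 11.9
tool_pos: [0.5246, -0.2496, 0.1185]
orientation: [3.134, 0.782, 1.042]
ft_force: [0.9, -0.8, -1.6]
opening: 0.0494
```

```bash
python3 u.py .512 -.27 .12 45
python3 - <<'E'
from bench import vision
import cv2
cv2.imwrite("pics/s10.png",cv2.resize(vision.camera("side")[180:330,230:430,::-1],None,fx=3.8,fy=3.8))
E
```

```text
t 11.9 row [-0.022, -0.003, -0.037, 0.003, 0.521, -0.002] nrows 0.3 6.3
```

View pics/s10.png

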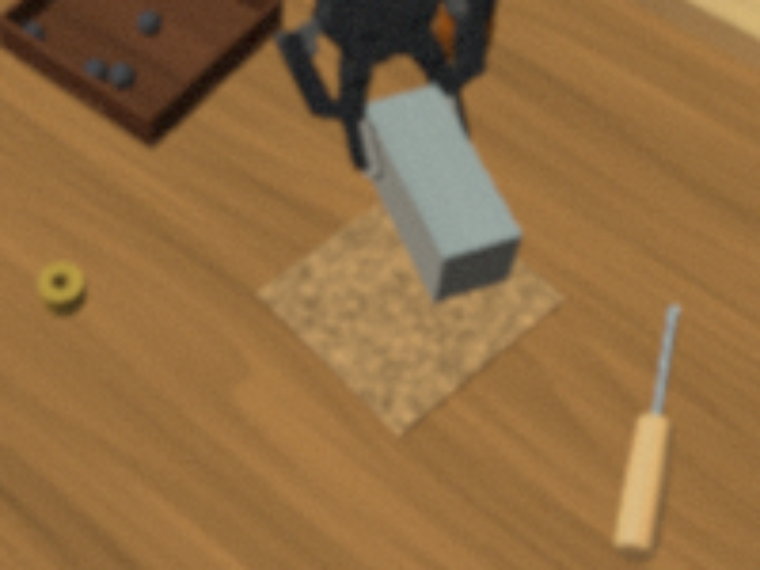

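The canister is lifted level. Now I turn it upright, about the tool's y axis.

Request:
{"method": "move_arm", "body": {
  "targets": [0, 0, -0.005, 0, 0.07, 0, 0, 0, -0.01, 0, 0.15, 0, -0.01, 0, -0.02, 0, 0.23, 0, -0.01, 0, -0.02, 0, 0.31, 0, -0.015, 0, -0.03, 0, 0.39, 0, -0.02, 0, -0.037, 0, 0.46, 0, -0.022, -0.003, -0.037, 0.003, 0.521, -0.002, -0.022, -0.003, -0.037, 0.003, 0.521, -0.002]
}}

```text
t: 12.62
tool_pos: [0.522, -0.2513, 0.1271]
orientation: [-3.141, -0.004, 1.039]
ft_force: [-2.1, -1.8, -2.2]
opening: 0.0492
```

```bash
python3 u.py .512 -.27 .12 90
```

```text
t 12.62 row [-0.034, 0.003, -0.072, 0.002, 0.521, -0.005] nrows 0.5 6.3
```

Request:
{"method": "move_arm", "body": {
  "targets": [0, 0, -0.01, 0, 0.07, 0, -0.01, 0, -0.02, 0, 0.15, 0, -0.015, 0, -0.03, 0, 0.23, 0, -0.02, 0, -0.04, 0, 0.31, 0, -0.025, 0, -0.05, 0, 0.39, 0, -0.03, 0, -0.065, 0, 0.46, 0, -0.034, 0.003, -0.072, 0.002, 0.521, -0.005, -0.034, 0.003, -0.072, 0.002, 0.521, -0.005]
}}

```text
t: 13.28
tool_pos: [0.5152, -0.2607, 0.1406]
orientation: [-3.128, -0.786, 1.032]
ft_force: [-1.2, 0.4, -3.3]
opening: 0.0492
```

```bash
python3 u.py .512 -.27 .075 90
python3 - <<'E'
from bench import vision
import cv2
cv2.imwrite("pics/s11.png",cv2.resize(vision.camera("side")[160:330,230:430,::-1],None,fx=3.5,fy=3.5))
cv2.imwrite("pics/c11.png",cv2.resize(vision.camera("scene")[120:270,160:330,::-1],None,fx=3.8,fy=3.8))
E
```

```text
t 13.28 row [-0.106, 0.009, 0.123, -0.002, -0.001, -0.007] nrows 1.0 0.1
```

View pics/s11.png

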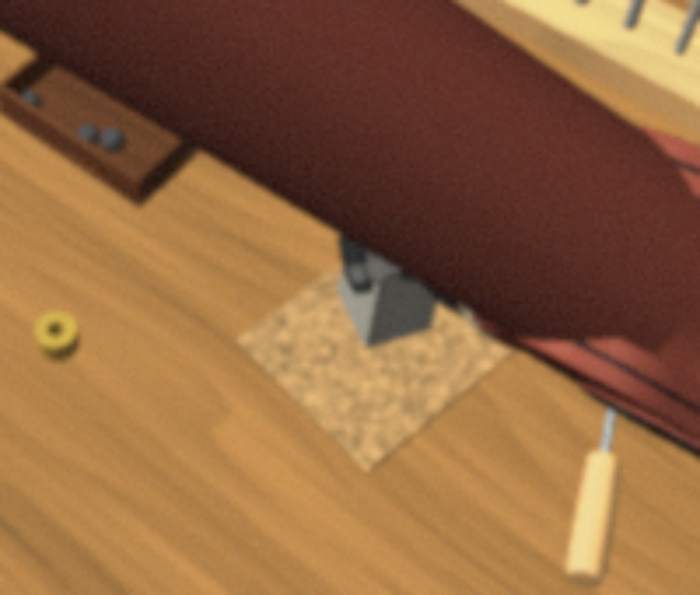

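View pics/c11.png

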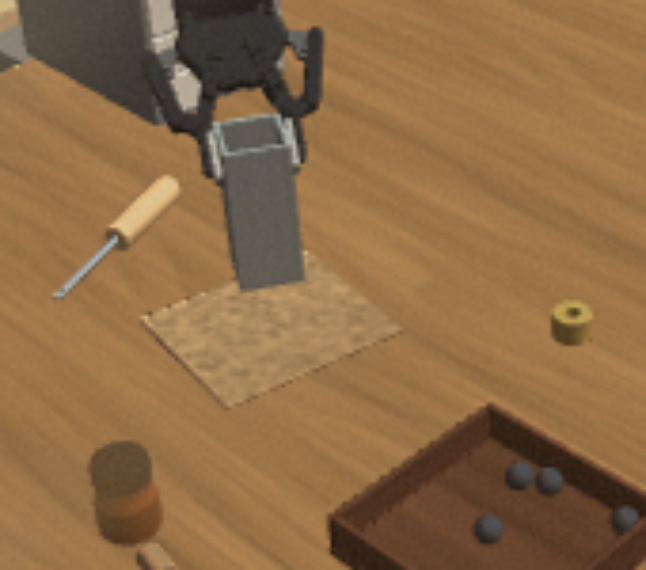

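The canister is upright with its mouth up and empty, above the mat, and the scene view shows four balls in the tray. I'm lowering it.

Request:
{"method": "move_arm", "body": {
  "targets": [-0.03, 0.003, 0.03, 0, 0, -0.003, -0.06, 0.006, 0.06, 0, 0, -0.007, -0.08, 0.009, 0.1, -0.002, 0, -0.007, -0.106, 0.009, 0.123, -0.002, -0.001, -0.007, -0.106, 0.009, 0.123, -0.002, -0.001, -0.007, -0.106, 0.009, 0.123, -0.002, -0.001, -0.007]
}}

```text
t: 13.88
tool_pos: [0.5205, -0.2566, 0.1013]
orientation: [3.138, -0.78, 1.054]
ft_force: [0.1, -0.9, -1.8]
opening: 0.0492
```

```bash
python3 u.py .512 -.27 .066 90;python3 u.py .512 -.27 .064 90; python3 -c "
from h import *
s,p,R=st();print(p,R@[0,0,1],s['orientation'],s['ft_force'])"
```

```text
t 13.88 row [-0.038, -0.003, 0.02, -0.001, 0.004, 0.003] nrows 0.3 0.1
t 13.88 row [-0.043, -0.003, 0.026, -0.001, 0.004, 0.003] nrows 0.3 0.1
[ 0.52051289 -0.25664079  0.10129758] [ 0.35013902  0.60996782 -0.71087406] [ 3.13846831 -0.7800512   1.05413461] [ 0.13782437 -0.88080349 -1.76571321]
```

Request:
{"method": "move_arm", "body": {
  "targets": [-0.015, -0.001, 0.008, 0, 0.002, 0.001, -0.03, -0.003, 0.015, 0, 0.004, 0.003, -0.038, -0.003, 0.02, 0, 0.004, 0.003, -0.043, -0.003, 0.026, 0, 0.004, 0.003, -0.043, -0.003, 0.026, 0, 0.004, 0.003, -0.043, -0.003, 0.026, 0, 0.004, 0.003]
}}

```text
t: 14.38
tool_pos: [0.518, -0.2594, 0.0912]
orientation: [-3.141, -0.788, 1.048]
ft_force: [-8.0, 0.9, 13.6]
opening: 0.0491
```

Request:
{"method": "move_arm", "body": {
  "targets": [0, 0, 0, 0, 0, 0, 0, 0, 0, 0, 0, 0, 0, 0, 0, 0, 0, 0, 0, 0, 0, 0, 0, 0, 0, 0, 0, 0, 0, 0, 0, 0, 0, 0, 0, 0],
  "jaw": 1
}}

```text
t: 14.88
tool_pos: [0.518, -0.2593, 0.0911]
orientation: [-3.141, -0.788, 1.048]
ft_force: [0.3, -0.8, -0.6]
opening: 0.0851
```

Run:
```python
from bench import vision
import cv2
cv2.imwrite("pics/c12.png",cv2.resize(vision.camera("scene")[120:270,160:330,::-1],None,fx=3.8,fy=3.8))
```

```text
(no output)
```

View pics/c12.png

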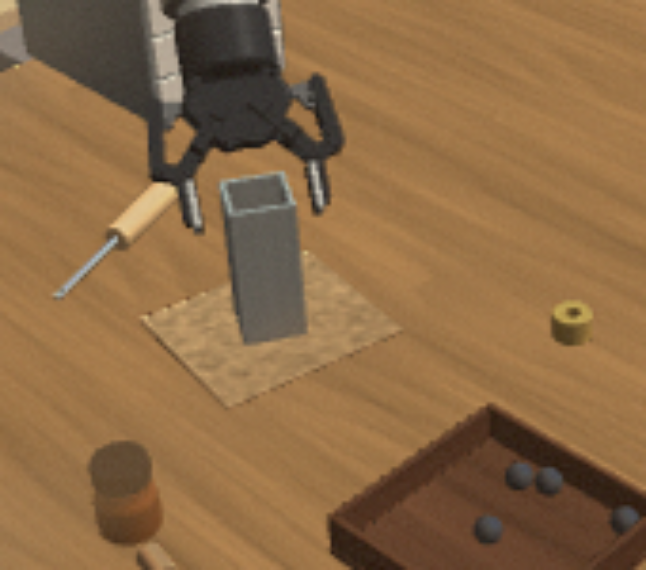

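It is standing on the mat with base corner near (250,342). I'm backing off straight along the fingers.

Request:
{"method": "move_arm", "body": {
  "targets": [0, 0, -0.06, 0, 0, 0, 0, 0, -0.15, 0, 0, 0, 0, 0, -0.26, 0, 0, 0, 0, 0, -0.4, 0, 0, 0, 0, 0, -0.5, 0, 0, 0, 0, 0, -0.5, 0, 0, 0, 0, 0, -0.5, 0, 0, 0, 0, 0, -0.5, 0, 0, 0]
}}

```text
t: 15.6
tool_pos: [0.4738, -0.3358, 0.179]
orientation: [-3.14, -0.789, 1.048]
ft_force: [0.7, 0.5, -0.5]
opening: 0.0855
```

Run:
```python
from h import *
from bench import vision
im=vision.camera("scene")[:,:,::-1].copy();S=par("scene")
cv2.imwrite("pics/c13f.png",im)
a,n,R=frame(np.radians(60),np.pi/2);y=R[:,1]
for z in (.004,.124):
    P=[np.array([.512,-.27,z])+i*.025*n+j*.025*y for i,j in((1,1),(1,-1),(-1,-1),(-1,1))]
    cv2.polylines(im,[np.int32(proj(S,P)*8).reshape(-1,1,2)],True,(0,0,255),1,shift=3)
cv2.imwrite("pics/c13.png",cv2.resize(im[140:270,170:330],None,fx=4.5,fy=4.5,interpolation=cv2.INTER_CUBIC))
```

```text
(no output)
```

View pics/c13.png

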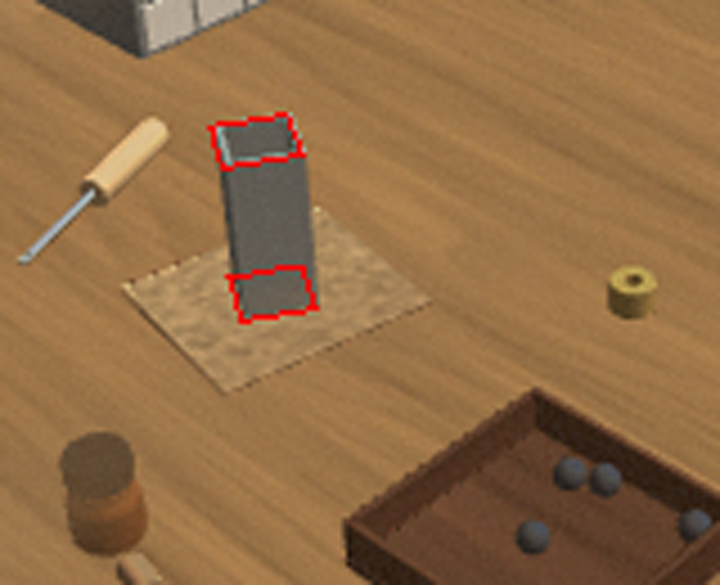

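View pics/c13f.png

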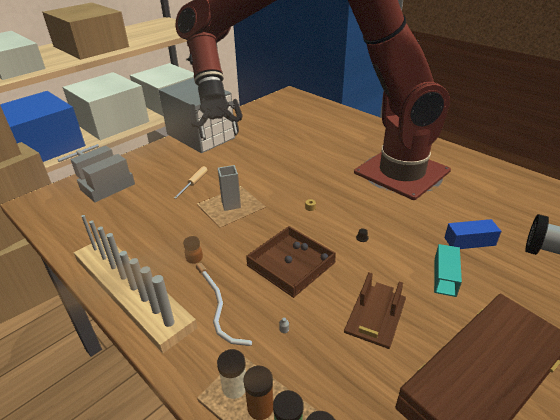

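The canister stands upright on the mat, and the projected outlines agree with it. Four balls are in the tray, the bystanders have not moved, and the gripper is clear. I'm handing in.

```bash
python3 -c "
from bench import env
print(env.job_done())"
```

```text
the job is handed in; nothing more can be done
None
```

I lifted the canister off its rest and tipped all four balls into the tray. I then laid it on its side on the mat, let go, gripped it again near the mouth and stood it upright. The job was handed in at about 15.7 s of the 54 s allowed.

The last scene picture showed the empty canister upright on the mat, mouth up, within a few millimetres of the mat's centre. It also showed four balls in the tray, the gripper clear of everything, and the bystander objects apparently where they started. No check failed or disagreed. The highest wrist force I read was about 16 N.

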